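Flip out a bedside monitor's stand leg and hold the monitor upright

TASK

The white bedside monitor lies face down on the mat with its stand leg folded along its back. As it lies, flip the leg over its spring's dead centre until it snaps fully open against its stop, then gently raise the monitor by its carrying handle until it stands upright on its rounded lower edge on the mat. Finish while still holding it there by the handle, so that it cannot tip and the leg's foot stays clear of the mat, ready for the hub screws to be tightened; leave everything else where it is.

Things in the scene. Friction and masses are not known exactly. Their poses are not given: they have to be found in the camera images.
- monitor: The bedside monitor: flat white housing 150 mm (x) by 200 (y) by 28 thick (z), 0.6 to 0.9 kg, lying screen down on the mat. Origin: centre of its screen face, on the mat's top as it lies. x points to the end with the handle, z out of its back (up as it lies); upright means x straight up. Its lower edge (-x end) is a half round of 14 mm radius, on which it will not stand alone.
- handle: Carrying handle fixed to the monitor's upper end: a bow of black round bar, 13 mm diameter. Origin: mid of its straight part, on the bar's centre line, 117 mm along the monitor's x and 16 mm along its z from the monitor's origin (192 mm from the lower edge). Axes as the monitor's. Straight part 90 mm long along y; 35 mm clear between it and the housing.
- leg (a joint): Angle of the stand leg about the hub pin (rad): 0 folded along the back, foot towards the handle; 2.09 open at its stop, slanting towards the lower edge. Pin along the monitor's y; from pin to foot is cos(angle) along the monitor's x plus sin(angle) along its z. An over-centre spring (under 2 N at the foot at either end, none at dead centre) pulls it shut below 1.05 rad, open above.
- foot (a point): Centre of the leg's foot: a black rubber roll, 14 mm diameter, 26 mm long along the monitor's y, at the leg's free end, 80 mm from the pin. The leg is a steel bar 22 mm wide, 7 mm thick. Folded, the foot lies at the handle end of the housing, its centre 14 mm above the back's surface, nothing beside it.
- hub (a point): Middle of the hub's pin, between two aluminium lugs (48 mm over both) on a screwed plate on the monitor's back: at x = -5 mm, z = 42 mm of the monitor, so 14 mm out from the back's surface and 70 mm from the lower edge.
- lower_edge (a point): The outermost line of the rounded lower edge, at mid width and mid thickness: 75 mm from the monitor's origin along its negative x, 14 mm along its z. It is the lowest point when the monitor stands upright.
- mat: Fixed grey-blue rubber mat 360 by 460 mm, 3 mm thick. Origin: centre of its underside, on the work surface; the mat's top is at z = 3 mm. The screen faces down on it.
- driver: Bystander: screwdriver with a black handle, 160 mm long, lying on the mat beside the monitor.
- cover: Bystander: loose grey battery cover, 62 by 46 by 6 mm, lying on the mat.
- dish: Bystander: steel dish of 64 mm diameter and 16 mm height with screws, on the mat.
- spare_leg: Bystander: a spare stand leg like the mounted one, 95 mm long, lying on the mat.
- bottle: Bystander: white bottle, 64 mm diameter, 170 mm tall, beside the mat.
- jar: Bystander: clear jar with a lid, 72 mm diameter, 75 mm tall, beside the mat.
- bit_block: Bystander: aluminium block 50 by 90 by 28 mm with driver bits, beside the mat.

How it is judged:
On the way, in this order (a step that is already met when the one before it is completed fails the run):
1. the leg is flipped over dead centre and stands open against its stop while the monitor still lies face down (value of joint leg above 1.95 rad and angle between monitor's own z axis and vertical below 0.25 rad), for 0.2 s.
2. the monitor is raised upright, gripped by its handle (angle between monitor's own x axis and vertical below 0.12 rad and contact force between the fingers and handle above 3 N), for 0.2 s.
At the end, for the whole second after the job is handed in: Monitor still, upright within 7 degrees, lower edge resting on the mat (under 8 mm above the work surface, over 0.5 N on the mat), leg open at its stop (over 1.95 rad), foot clear of the mat, handle held by the fingers (over 3 N) (all of step 2 and height (world z) of lower_edge below 0.008 m and contact force between monitor and mat above 0.5 N and x of lower_edge in the frame of mat between -0.18 and 0.18 m and y of lower_edge in the frame of mat between -0.23 and 0.23 m and value of joint leg above 1.95 rad and height (world z) of foot above 0.013 m and linear speed of monitor below 0.03 m/s); the arm keeps its last pose, push and grip.
It fails at once if the monitor is dropped or flung (faster than 0.7 m/s) (linear speed of monitor above 0.7 m/s).
It fails at once if another thing is pushed more than 30 mm from its place (distance of any of driver, cover, dish, spare_leg, bottle, jar, bit_block from where it was at the start of the episode above 0.03 m).
It also fails if it takes over 58 s, if anything falls off the work surface, if the arm or the gripper's body presses on something with over 40 N, if the wrist force passes 120 N, or if a joint passes its speed limit or range.

ROBOT

A 6-joint arm with a two-finger parallel gripper is mounted at the origin on the work surface. World frame = base frame: x ahead of the robot, y to its left, z up, the work surface at z = 0. Lengths are in m, angles in rad, forces in N, time in s.
With the tool pointing down it reaches from about 0.425 to 0.95 m from the base axis. Payload 3.5 kg.
Tool frame: the origin (TCP) lies on the centre line of the jaws, within the pads' length; the fingertips stand 22 mm ahead of it and the grasp point (between the pads) lies 3 mm ahead of it; z points along the fingers, y is the line along which they close (so a half turn about z gives the same grasp; the last joint's range is limited). The gripper opens to 85 mm and grips with 20 to 120 N. Pads are 22 mm wide; open, the fingers measure 114 mm over their backs; the gripper's body (76 mm by 85 mm) begins 54 mm behind the grasp point. The pads swing forward as they close: fully open they stand 13 mm farther back than shut.
Start: joints at [-1.349, 0.286, 1.577, -0, 1.279, -0.15], TCP at [0.245, -0.629, 0.253] pointing down, gripper open.
Joint ranges: [-2.77, 2.77], [-0.9, 2.22], [0.21, 2.48], [-1.53, 4.67], [0.24, 2.81], [-2.84, 2.84]. Speed limits (rad/s): [2.79, 2.79, 3.14, 3.14, 3.14, 3.14].

INTERFACE

Orientations are given as a rotation vector (axis times angle).
In Python, from plant import env, eyes, workorder gives the robot as it stands.
- The arm moves only by the tool step_arm, never from a script. Its argument "motion" is a list that holds one entry, the list of rows, each a list of 7 numbers: the turn, a rotation vector about the world's x, y, z in rad, then the shift along the world's x, y, z in m, then the opening, from -1 (shut) to 1 (fully open). In form: [[[rx, ry, rz, dx, dy, dz, fingers], ...]]. A call has 1 to 12 rows; each row is the pose to reach, as a shift and turn from the pose commanded when the call began; what a row does not reach only later rows make up. A row lasts 1/8 s, in which the tool goes at most 62.5 mm and 10.7 degrees, less where a joint would pass 70% of its speed; a pose out of reach is approached as far as the arm can. A call with a gripper value outside its range is refused whole. The fingers move at their own pace and stop on an object; "newtons" is the grip in N (left out, the last holds). Time passes only in rows, so rows that repeat a pose let the fingers close. It gives the time, the measured TCP pose, the force, the opening and the grip force at its end, in the units of the state.
- env.read_state(): the state, without advancing time (a new reading comes with each control period).
- eyes.read_camera(name): name is "side" or "top" or "wrist"; returns a dict with "image" (420x560x3 uint8, red, green, blue), "vertical_fov" (degrees; the focal length in pixels is half the picture's height over the tangent of half this angle, whatever the lens; pixels are square), "cx", "cy" (the principal point, pixels), "T" (4x4, takes a point from camera to world coordinates). Camera axes: x right, y down, z forward; pixel columns grow to the right and rows downward; lengths in m; the calibration is good to about 2 mm. A picture is of the moment at which its call begins. There is no depth.
- workorder.sign_off(): hands the job in; it is judged then, once.
The state is a dict: "clock": time; "qpos": joint angles; "dq": joint speeds; "effort": joint torques, N m; "position": TCP position; "tcp_rot": TCP orientation; "force": force on the tool from outside, world axes, zero at the start; "moment": the same for the moment, N m; "opening": finger opening in m; "grasp_force": force on a finger pad.
Only numpy, scipy, OpenCV 4.12 (cv2) and the standard library are available. Lean on these libraries where they do the work, as an engineer would, in place of code of your own. Each camera call takes 0.05 s, during which the arm holds its last target. There are 200 camera calls.

## Working session

There is one attempt and no reset: what is moved stays moved. The work goes in short steps, Python scripts to look and compute and a tool call to move; the robot and the scene stay as the last step left them, time stands still between calls to the robot, and variables do not carry over. Pictures are saved under pics/ and viewed, at most 10 in all, crops included, and the job is handed in when it is done.

Besides the shell and the picture viewer there is one more tool, called after "Call:" by a JSON object that holds its "method" and its "body". step_arm: Moves the arm, as the interface text tells. Its arguments: {"type":"object","properties":{"motion":{"type":"array"},"newtons":{"type":"number"}},"required":["motion"]}

```bash
mkdir -p pics; ls; cat > h.py <<'E'
import numpy as np,cv2
from plant import env,eyes,workorder
def K(c):
    f=210/np.tan(np.radians(c["vertical_fov"])/2); return np.array([[f,0,c["cx"]],[0,f,c["cy"]],[0,0,1]])
def ray(c,u,v):
    T=np.array(c["T"]); d=T[:3,:3]@np.linalg.inv(K(c))@[u,v,1]; return T[:3,3],d
def onz(c,u,v,z):
    o,d=ray(c,u,v); return o+d*(z-o[2])/d[2]
def proj(c,p):
    T=np.array(c["T"]); q=K(c)@(T[:3,:3].T@(np.array(p)-T[:3,3])); return q[:2]/q[2]
def shot(n,f):
    c=eyes.read_camera(n); cv2.imwrite("pics/"+f,c["image"][:,:,::-1]); np.save("pics/"+f[:-4]+".npy",c,allow_pickle=True); return c
def load(f): return np.load("pics/"+f+".npy",allow_pickle=True).item()
E
python3 - <<'E'
from h import *
for n in("top","side"):
    c=shot(n,n+"0.png");print(n,c["vertical_fov"],c["cx"],c["cy"],np.round(c["T"],3).tolist(),c["image"].shape)
print(env.read_state())
E
```

```text
pics
top 52.00284324136067 275.45281900620756 207.16488824267756 [[0.01, -0.998, 0.07, 0.51], [-1.0, -0.01, -0.004, -0.0], [0.005, -0.07, -0.998, 1.238], [0.0, 0.0, 0.0, 1.0]] (420, 560, 3)
side 46.3937459862202 280.6722309569116 208.12656512155291 [[0.984, -0.073, 0.161, 0.383], [-0.176, -0.471, 0.865, -1.26], [0.013, -0.879, -0.476, 0.783], [0.0, 0.0, 0.0, 1.0]] (420, 560, 3)
{'clock': 0.1, 'qpos': array([-1.34901451e+00,  2.87124034e-01,  1.57806165e+00,  9.95758722e-07,
        1.27863581e+00, -1.50015832e-01]), 'dq': array([ 0.00158399, -0.00085451, -0.00355719,  0.00206876,  0.00068486,
        0.00025912]), 'effort': array([ 1.81773881e-03, -4.07293510e+01, -2.93697935e+01, -4.62908577e-05,
        3.39183469e-03, -1.19069085e-06]), 'position': array([ 0.24511296, -0.62831464,  0.25203734]), 'tcp_rot': array([-3.08527566e+00, -5.80248258e-01,  1.24016993e-04]), 'force': array([-0.0338043 , -0.4374412 , -0.04643734]), 'moment': array([ 0.06114477, -0.01932682, -0.0140704 ]), 'grasp_force': 0.0, 'opening': 0.08524028698663841}
```

View pics/top0.png

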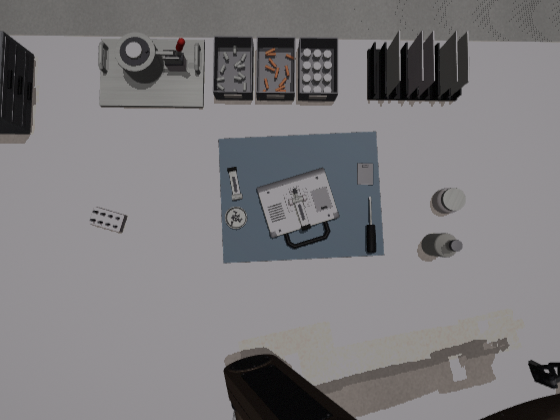

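View pics/side0.png

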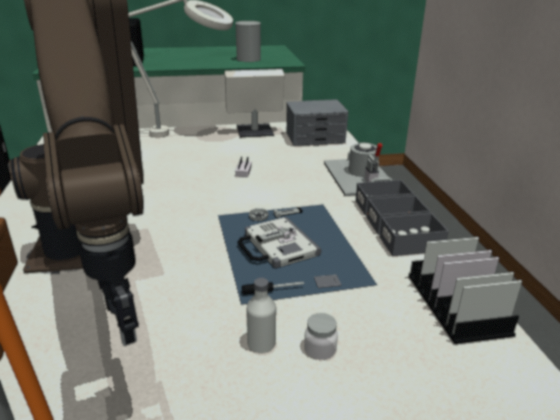

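The top view shows the monitor at about (298,203), with the handle at (307,240) pointing toward the robot. The dish is at (236,218), the spare leg at (235,183), the driver at (370,225) and the cover at (365,173). The bottle and jar are on the right. The side view agrees with this.

```bash
python3 - <<'E'
from h import *
c=load("top0"); im=c["image"]
s=cv2.resize(im[155:265,215:390],None,fx=4.5,fy=4.5,interpolation=cv2.INTER_CUBIC); cv2.imwrite("pics/topcrop.png",s[:,:,::-1])
hsv=cv2.cvtColor(im,cv2.COLOR_RGB2HSV)
m=((hsv[...,1]<60)&(hsv[...,2]>130)).astype(np.uint8)
r=np.zeros_like(m); r[160:245,250:345]=m[160:245,250:345]
r=cv2.morphologyEx(r,cv2.MORPH_CLOSE,np.ones((9,9)))
ct=max(cv2.findContours(r,0,2)[0],key=cv2.contourArea)
b=cv2.boxPoints(cv2.minAreaRect(ct)); W=np.array([onz(c,*p,.031) for p in b])
print(b.round(1).tolist());print(W.round(4).tolist(),W.mean(0),[np.linalg.norm(W[i]-W[i-1]) for i in range(4)])
k=(im.max(2)<40).astype(np.uint8); r=np.zeros_like(k); r[220:255,275:340]=k[220:255,275:340]
ct=max(cv2.findContours(r,0,2)[0],key=cv2.contourArea); print(cv2.boundingRect(ct)); b=cv2.boxPoints(cv2.minAreaRect(ct));print(b.round(1).tolist(),[onz(c,*p,.019).round(4).tolist() for p in b])
E
```

```text
[[258.1000061035156, 192.39999389648438], [324.70001220703125, 172.0], [338.20001220703125, 216.0], [271.5, 236.3000030517578]]
[[0.6358, 0.0446, 0.031], [0.6957, -0.1432, 0.031], [0.5715, -0.1812, 0.031], [0.5126, 0.0054, 0.031]] [ 0.60388168 -0.0686281   0.031     ] [np.float64(0.12929579077077757), np.float64(0.1970910082540294), np.float64(0.12982430802949385), np.float64(0.19571565275542707)]
(284, 221, 46, 28)
[[283.1000061035156, 234.1999969482422], [326.5, 220.8000030517578], [331.5, 237.0], [288.1000061035156, 250.39999389648438]] [[0.519, -0.0273, 0.019], [0.558, -0.1499, 0.019], [0.5124, -0.164, 0.019], [0.4736, -0.0418, 0.019]]
```

View pics/topcrop.png

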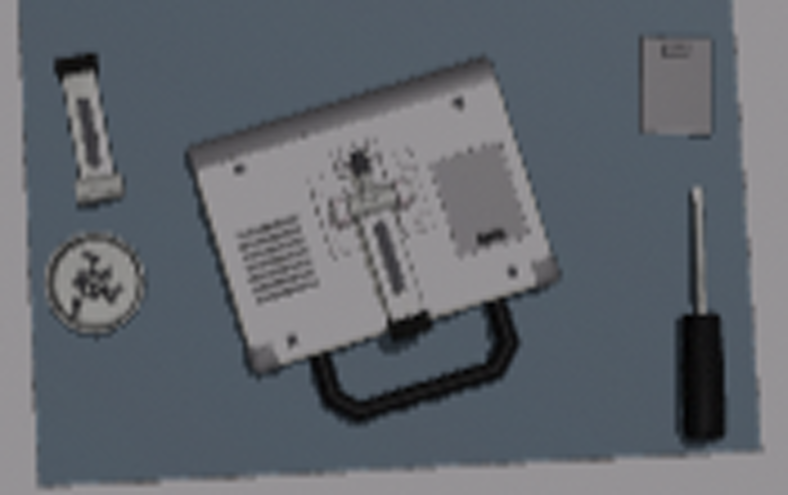

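The crop shows the foot at crop (408,325), the hub at (370,205), and the handle bar running from (355,415) to (500,370). In world terms the monitor's x axis is about (-.956,-.295), the foot is near (0.541,-0.088,0.045) and the handle near (0.50,-0.10,0.019). I'll move above the foot.

Call:
{"method": "step_arm", "body": {"motion": [[[0, 0, -0.02, 0.028, 0.05, 0, 1], [0, 0, -0.04, 0.055, 0.1, 0, 1], [0, 0, -0.06, 0.083, 0.15, 0, 1], [0, 0, -0.073, 0.11, 0.2, 0, 1], [0, 0, -0.073, 0.138, 0.25, 0, 0.5], [0, 0, -0.073, 0.165, 0.3, 0, 0.5], [0, 0, -0.073, 0.193, 0.35, 0, 0.2], [0, 0, -0.073, 0.22, 0.4, 0, 0.2], [0, 0, -0.073, 0.248, 0.45, -0.02, 0.2], [0, 0, -0.073, 0.275, 0.5, -0.04, 0.2], [0, 0, -0.073, 0.296, 0.54, -0.06, 0.2], [0, 0, -0.073, 0.296, 0.54, -0.06, 0.2]]]}}

```text
clock: 1.6
position: [0.5405, -0.0857, 0.1906]
tcp_rot: [-3.103, -0.474, 0.007]
force: [0.3, -1.5, -0.1]
opening: 0.0517
grasp_force: 0.0
```

```bash
python3 - <<'E'
from h import *
c=shot("wrist","w1.png");print(np.round(c["T"],3).tolist(),c["vertical_fov"])
s=env.read_state();print(s["clock"],s["position"],s["tcp_rot"],s["opening"])
for n,p in dict(foot=(.541,-.088,.045),hub=(.617,-.0645,.045),handle=(.5,-.1,.019)).items():print(n,proj(c,p))
E
```

```text
[[0.299, -0.9, -0.317, 0.623], [-0.954, -0.283, -0.096, -0.063], [-0.003, 0.331, -0.944, 0.31], [0.0, 0.0, 0.0, 1.0]] 70.41662155208597
1.65 [ 0.54075536 -0.08742899  0.19186042] [-3.10483155 -0.47210916  0.00443652] 0.051361836019540745
foot [272.71068751 202.05460372]
hub [273.0659236 112.6776366]
handle [272.00308763 232.69214643]
```

View pics/w1.png

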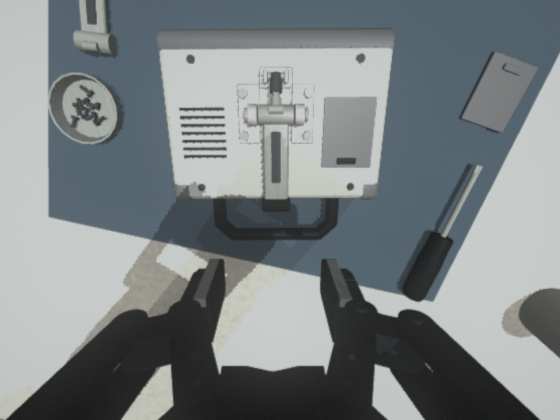

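The wrist view is well aligned: the foot is at (277,203), the hub at (276,114), and the handle bar is level around (276,234).

```bash
python3 - <<'E'
from h import *
c=load("w1"); im=c["image"]
f=onz(c,277,203,.045);h=onz(c,276,114,.045)
k=(im.max(2)<55).astype(np.uint8)
cols=range(240,320,5); P=[]
for u in cols:
    r=np.where(k[226:246,u])[0]; P.append(onz(c,u,226+r.mean(),.019)); 
    if u%20==0: print(u,226+r.min(),226+r.max())
P=np.array(P)[:,:2]; d=np.polyfit(P[:,1],P[:,0],1); print("bar slope dx/dy",d,"pts",P[0],P[-1])
E0=[onz(c,171,198,.031),onz(c,381,198,.031)];print("end corners",E0, np.linalg.norm(E0[0]-E0[1]))
E1=[onz(c,159,38,.017),onz(c,393,38,.017)];print(E1,np.linalg.norm(E1[0]-E1[1]))
print("foot",f,"hub",h,np.linalg.norm(f-h),(f-h)/np.linalg.norm(f-h))
E
```

```text
240 228 239
260 228 239
280 228 238
300 228 238
bar slope dx/dy [-0.33105401  0.46626559] pts [ 0.48885998 -0.06771095] [ 0.51380938 -0.14364687]
end corners [array([0.51074639, 0.00715872, 0.031     ]), array([ 0.57241265, -0.18921889,  0.031     ])] 0.20583219140671438
[array([0.64567701, 0.04842046, 0.017     ]), array([ 0.70619846, -0.14545997,  0.017     ])] 0.20310703421680085
foot [ 0.54131588 -0.09211022  0.045     ] hub [ 0.61672503 -0.06719461  0.045     ] 0.07941868102484188 [-0.94951399 -0.31372471  0.        ]
```

Call:
{"method": "step_arm", "body": {"motion": [[[0, 0, -0.01, 0, -0.004, -0.05, 0.2], [0, 0, -0.01, 0, -0.004, -0.1, 0.2], [0, 0, -0.01, 0, -0.004, -0.136, 0.2], [0, 0, -0.01, 0, -0.004, -0.136, 0.2], [0, 0, -0.01, 0, -0.004, -0.136, -0.6], [0, 0, -0.01, 0, -0.004, -0.136, -0.6], [0, 0, -0.01, 0, -0.004, -0.136, -0.6], [0, 0, -0.01, 0, -0.004, -0.136, -0.6]]], "newtons": 20}}

```text
clock: 2.65
position: [0.5422, -0.0932, 0.0596]
tcp_rot: [3.107, 0.453, 0.003]
force: [-2.4, 1.2, 6.8]
opening: 0.0252
grasp_force: 20.6
```

```bash
python3 - <<'E'
from h import *
c=shot("wrist","w2.png")
s=env.read_state();print(s["clock"],s["position"],s["tcp_rot"],s["opening"],s["grasp_force"],s["force"])
u=np.array([-.951,-.309,0])
for a in np.arange(.15,1.51,.15): print(round(a,2),(80e-3*((np.cos(a)-1)*u+np.sin(a)*np.array([0,0,1]))).round(4).tolist())
E
```

```text
2.7 [ 0.54218212 -0.09322558  0.05963691] [3.10730728e+00 4.53028607e-01 2.75244034e-03] 0.024991188649722863 20.56449294090271 [-3.36034718  0.75116415  6.64521282]
0.15 [0.0009, 0.0003, 0.012]
0.3 [0.0034, 0.0011, 0.0236]
0.45 [0.0076, 0.0025, 0.0348]
0.6 [0.0133, 0.0043, 0.0452]
0.75 [0.0204, 0.0066, 0.0545]
0.9 [0.0288, 0.0094, 0.0627]
1.05 [0.0382, 0.0124, 0.0694]
1.2 [0.0485, 0.0158, 0.0746]
1.35 [0.0594, 0.0193, 0.0781]
1.5 [0.0707, 0.023, 0.0798]
```

View pics/w2.png

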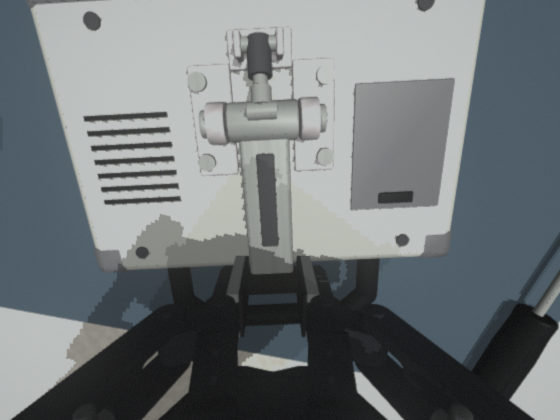

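The fingers hold the foot at both ends, around (272,285). Next I'll swing it along the arc.

Call:
{"method": "step_arm", "body": {"motion": [[[0, 0, 0, 0.001, 0, 0.009, -0.6], [0, 0, 0, 0.002, 0.001, 0.015, -0.6], [0, 0, 0, 0.003, 0.001, 0.027, -0.6], [0, 0, 0, 0.008, 0.002, 0.038, -0.6], [0, 0, 0, 0.013, 0.004, 0.048, -0.6], [0, 0, 0, 0.02, 0.007, 0.058, -0.6], [0, 0, 0, 0.029, 0.009, 0.066, -0.6], [0, 0, 0, 0.038, 0.012, 0.072, -0.6]]]}}

```text
clock: 3.7
position: [0.5798, -0.0806, 0.13]
tcp_rot: [-3.109, -0.452, 0.001]
force: [-1.6, 1.9, -3.2]
opening: 0.0255
grasp_force: 19.8
```

Call:
{"method": "step_arm", "body": {"motion": [[[0, 0, 0, 0.01, 0.003, 0.005, -0.6], [0, 0, 0, 0.021, 0.007, 0.009, -0.6], [0, 0, 0, 0.032, 0.01, 0.01, -0.6], [0, 0, 0, 0.044, 0.014, 0.01, -0.6], [0, 0, 0, 0.05, 0.016, 0.008, -0.6], [0, 0, 0, 0.05, 0.016, 0.008, -0.6]]]}}

```text
clock: 4.45
position: [0.6318, -0.0642, 0.1392]
tcp_rot: [3.109, 0.452, 0.008]
force: [-0.1, 3.9, 5.0]
opening: 0.0257
grasp_force: 19.8
```

```bash
python3 - <<'E'
from h import *
c=shot("side","s2.png")
cv2.imwrite("pics/s2c.png",cv2.resize(c["image"][150:310,180:380],None,fx=3.5,fy=3.5,interpolation=cv2.INTER_CUBIC)[:,:,::-1])
E
```

```text
(no output)
```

View pics/s2c.png

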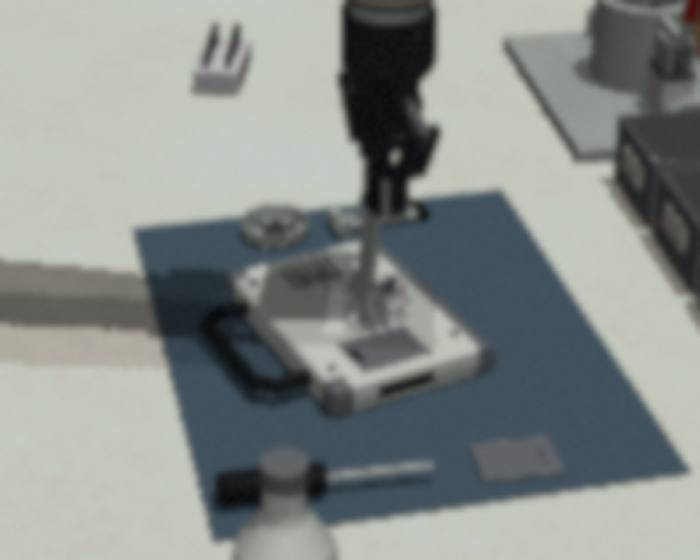

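The side view shows the leg nearly vertical, just past upright, with the monitor flat on the mat. I'll take it on to the stop, release it and rise.

Call:
{"method": "step_arm", "body": {"motion": [[[0, 0, 0, 0.012, 0.004, -0.003, -0.6], [0, 0, 0, 0.024, 0.008, -0.009, -0.6], [0, 0, 0, 0.024, 0.008, -0.009, 0.2], [0, 0, 0, 0.024, 0.008, -0.009, 0.2], [0, 0, 0, 0.024, 0.008, -0.009, 0.2], [0, 0, 0, 0.02, 0.007, 0.03, 0.2], [0, 0, 0, 0.0, 0.0, 0.06, 0.2], [0, 0, 0, -0.04, -0.01, 0.06, 0.2], [0, 0, 0, -0.08, -0.02, 0.06, 0.2], [0, 0, 0, -0.11, -0.03, 0.06, 0.2], [0, 0, 0, -0.13, -0.04, 0.06, 0.2], [0, 0, 0, -0.13, -0.04, 0.06, 0.2]]]}}

```text
clock: 6.0
position: [0.4982, -0.1054, 0.1974]
tcp_rot: [3.109, 0.449, 0.0]
force: [0.5, -0.3, -0.3]
opening: 0.0511
grasp_force: 0.0
```

```bash
python3 - <<'E'
from h import *
c=shot("wrist","w3.png")
s=env.read_state();print(s["clock"],s["position"],s["tcp_rot"],s["opening"],s["qpos"],s["force"])
E
```

```text
6.05 [ 0.49907988 -0.10521866  0.19756582] [3.10871259e+00 4.49927796e-01 1.49780880e-03] 0.051462422394557665 [-4.06956886e-01 -2.62291914e-02  2.02878229e+00  9.05570536e-05
  1.13797091e+00  8.76335150e-01] [0.28411346 0.6944732  0.11200792]
```

View pics/w3.png

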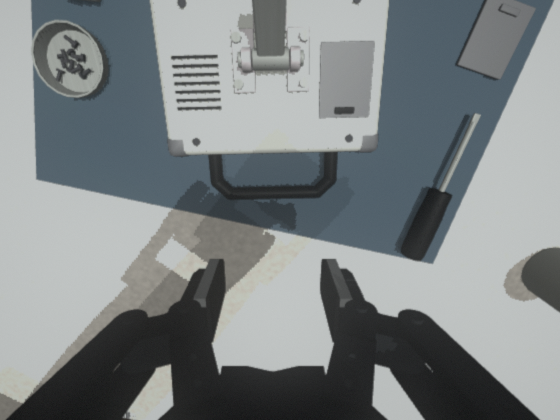

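The leg now stands open toward the lower edge, at the top of the picture (268,30). The handle bar is at about (275,191).

```bash
python3 - <<'E'
from h import *
c=load("w3"); im=c["image"]
k=(im.max(2)<55).astype(np.uint8)
P=[]
for u in range(238,312,4):
    r=np.where(k[182:203,u])[0]; P.append(onz(c,u,182+(r.min()+r.max())/2,.019))
    if u%12==0: print(u,182+r.min(),182+r.max())
P=np.array(P)[:,:2]; d=np.polyfit(P[:,1],P[:,0],1); print(d,np.degrees(np.arctan(d[0])))
# extents: outer sides of bow legs at row 170
r=np.where(k[168,200:345])[0]+200; print(r.min(),r.max()); a=onz(c,r.min(),168,.019);b=onz(c,r.max(),168,.019);print((a+b)/2,np.linalg.norm(a-b))
e=[onz(c,168,152,.031),onz(c,376,152,.031)];print(e,(e[0]+e[1])/2)
E
```

```text
[-0.32102534  0.46524361] -17.797946360638417
210 335
[ 0.52404235 -0.10059832  0.019     ] 0.12641154412666222
[array([5.12921771e-01, 2.92361899e-05, 3.10000000e-02]), array([ 0.56899782, -0.19024158,  0.031     ])] [ 0.5409598  -0.09510617  0.031     ]
```

Call:
{"method": "step_arm", "body": {"motion": [[[0, 0, 0.18, 0, 0, 0, -0.15], [0, 0, 0.36, 0, 0, 0, -0.15], [0, 0, 0.54, 0, 0, 0, -0.15], [0, 0, 0.72, 0, 0, 0, -0.15], [0, 0, 0.9, 0, 0, -0.02, -0.15], [0, 0, 1.08, 0, 0, -0.04, -0.15], [0, 0, 1.26, 0.001, -0.002, -0.06, -0.15], [0, 0, 1.44, 0.001, -0.002, -0.08, -0.15], [0, 0, 1.594, 0.001, -0.002, -0.09, -0.15], [0, 0, 1.594, 0.001, -0.002, -0.09, -0.15], [0, 0, 1.594, 0.001, -0.002, -0.09, -0.15]]]}}

```text
clock: 7.42
position: [0.5011, -0.1069, 0.1078]
tcp_rot: [1.851, 2.537, 0.0]
force: [-0.0, -0.1, 0.1]
opening: 0.0367
grasp_force: 0.0
```

```bash
python3 - <<'E'
from h import *
c=shot("wrist","w4.png")
s=env.read_state();print(s["clock"],s["position"],s["tcp_rot"],s["opening"],s["qpos"],s["force"])
print(proj(c,(.5005,-.107,.019)),proj(c,(.5005+.3*.045,-.107-.95*.045,.019)),proj(c,(.5005-.3*.045,-.107+.95*.045,.019)))
E
```

```text
7.475 [ 0.50107512 -0.10697261  0.10805512] [1.85033461e+00 2.53702680e+00 5.75094579e-04] 0.036686564390887695 [-4.08567214e-01  1.02053814e-01  2.08046813e+00  3.64922517e-05
  9.57536453e-01 -7.19100945e-01] [-0.51560109  0.25114226  0.79728544]
[270.56844107 221.35856532] [270.44601255 273.44684103] [270.7080738  161.95061027]
```

View pics/w4.png

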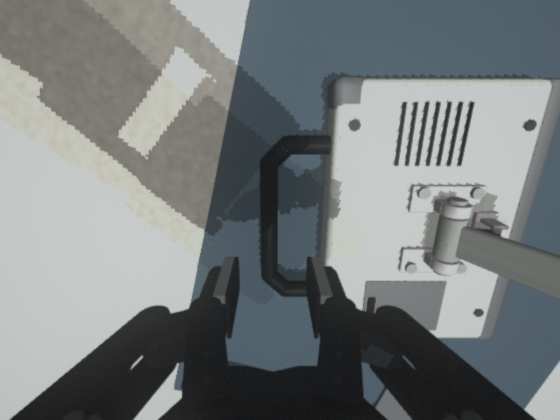

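The bar sits at column 269 midway between the fingers, with the straight part on rows 163–275, as predicted. I'll descend and close.

Call:
{"method": "step_arm", "body": {"motion": [[[0, 0, 0, 0, 0, -0.04, -0.15], [0, 0, 0, 0, 0, -0.065, -0.15], [0, 0, 0, 0, 0, -0.075, -0.15], [0, 0, 0, 0, 0, -0.075, -0.15], [0, 0, 0, 0, 0, -0.075, -0.9], [0, 0, 0, 0, 0, -0.075, -0.9], [0, 0, 0, 0, 0, -0.075, -0.9], [0, 0, 0, 0, 0, -0.075, -0.9], [0, 0, 0, 0, 0, -0.075, -0.9]]], "newtons": 25}}

```text
clock: 8.6
position: [0.5005, -0.1074, 0.0337]
tcp_rot: [1.849, 2.539, -0.001]
force: [-4.9, -1.7, 6.4]
opening: 0.0116
grasp_force: 25.3
```

```bash
python3 - <<'E'
from h import *
s=env.read_state();print(s["clock"],s["position"],s["tcp_rot"],s["opening"],s["qpos"],s["force"],s["grasp_force"])
# commanded bar path; phase1 no tilt to 50deg, then tilt 1:1
ax=np.array([-.306,.952]); u=np.array([-.952,-.306])
for d in range(0,91,5):
    p=np.radians(d); ds=-.014*p+.178*(np.cos(p)-1)-.002*np.sin(p); dh=.178*np.sin(p)+.002*(np.cos(p)-1)
    t=max(0,p-np.radians(50)); ds-=.011*np.sin(t); dh+=.011*(np.cos(t)-1)
    print(d,(ax*t).round(3),(u*ds).round(4),round(dh,4))
E
```

```text
8.6 [ 0.50051746 -0.10736378  0.03373822] [ 1.84852737e+00  2.53932994e+00 -1.10370643e-03] 0.011642114006022539 [-4.09331249e-01  2.32421656e-01  2.10090081e+00 -1.15813997e-03
  8.07747609e-01 -7.20837743e-01] [-4.89891277 -1.70515798  6.43124249] 25.336652398109436
0 [-0.  0.] [-0. -0.] 0.0
5 [-0.  0.] [0.002  0.0006] 0.0155
10 [-0.  0.] [0.0052 0.0017] 0.0309
15 [-0.  0.] [0.0098 0.0031] 0.046
20 [-0.  0.] [0.0155 0.005 ] 0.0608
25 [-0.  0.] [0.0225 0.0072] 0.075
30 [-0.  0.] [0.0306 0.0098] 0.0887
35 [-0.  0.] [0.0399 0.0128] 0.1017
40 [-0.  0.] [0.0502 0.0161] 0.1139
45 [-0.  0.] [0.0614 0.0198] 0.1253
50 [-0.  0.] [0.0736 0.0237] 0.1356
55 [-0.027  0.083] [0.0875 0.0281] 0.1449
60 [-0.053  0.166] [0.1022 0.0328] 0.153
65 [-0.08   0.249] [0.1174 0.0377] 0.1598
70 [-0.107  0.332] [0.1332 0.0428] 0.1653
75 [-0.134  0.415] [0.1493 0.048 ] 0.1694
80 [-0.16   0.498] [0.1658 0.0533] 0.1722
85 [-0.187  0.582] [0.1824 0.0586] 0.1735
90 [-0.214  0.665] [0.199 0.064] 0.1734
```

Call:
{"method": "step_arm", "body": {"motion": [[[0, 0, 0, 0, 0, 0.006, -0.9], [0, 0, 0, 0.002, 0.001, 0.018, -0.9], [0, 0, 0, 0.005, 0.002, 0.033, -0.9], [0, 0, 0, 0.01, 0.003, 0.048, -0.9], [0, 0, 0, 0.016, 0.005, 0.063, -0.9], [0, 0, 0, 0.023, 0.007, 0.077, -0.9], [0, 0, 0, 0.031, 0.01, 0.091, -0.9], [0, 0, 0, 0.04, 0.013, 0.104, -0.9], [0, 0, 0, 0.05, 0.016, 0.116, -0.9], [0, 0, 0, 0.061, 0.02, 0.127, -0.9], [0, 0, 0, 0.074, 0.024, 0.137, -0.9], [0, 0, 0, 0.074, 0.024, 0.137, -0.9]]]}}

```text
clock: 10.1
position: [0.576, -0.0829, 0.1716]
tcp_rot: [1.846, 2.538, 0.001]
force: [-5.6, -2.8, 4.4]
opening: 0.0115
grasp_force: 25.4
```

```bash
python3 - <<'E'
from h import *
c=shot("side","s5.png"); w=shot("wrist","w5.png")
s=env.read_state();print(s["clock"],s["position"],s["tcp_rot"],s["opening"],s["qpos"],s["force"],s["moment"],s["grasp_force"])
a=cv2.resize(c["image"][130:310,200:360],(500,562)); b=cv2.resize(w["image"],(300,225)); b=cv2.copyMakeBorder(b,0,337,0,0,0)
cv2.imwrite("pics/c5.png",np.hstack([a,b])[:,:,::-1])
E
```

```text
10.2 [ 0.57474511 -0.08325299  0.17048346] [ 1.84758077e+00  2.53915878e+00 -1.34625258e-03] 0.011665383189353222 [-3.17987232e-01  1.62687613e-01  1.88215153e+00 -1.39574358e-03
  1.09569471e+00 -6.30079394e-01] [-6.47547255 -2.89611644  4.79126287] [-0.43279113  0.9029249  -0.06633528] 25.45935720205307
```

View pics/c5.png

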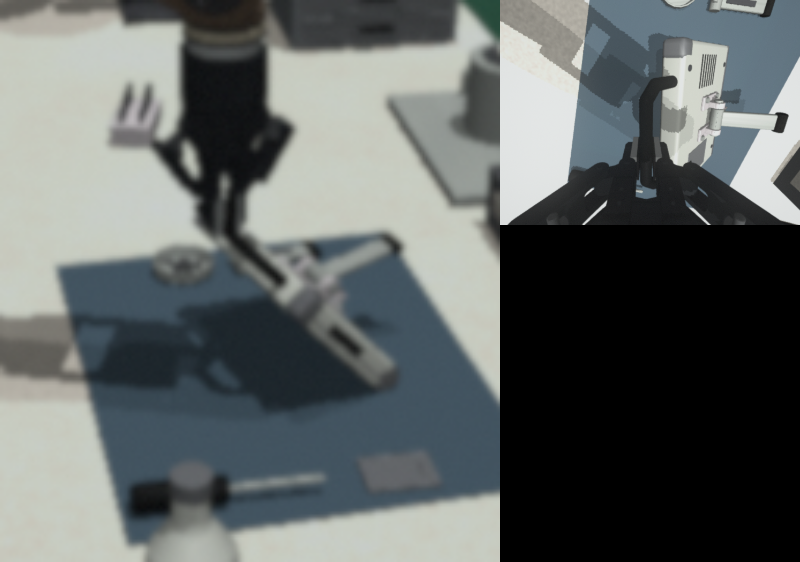

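The side view shows the monitor raised about 50° with its edge on the mat and the leg open. I'll continue while tilting the tool with it.

Call:
{"method": "step_arm", "body": {"motion": [[[-0.027, 0.083, 0, 0.014, 0.004, 0.01, -0.9], [-0.053, 0.166, 0, 0.028, 0.009, 0.018, -0.9], [-0.08, 0.249, 0, 0.044, 0.014, 0.025, -0.9], [-0.107, 0.332, 0, 0.06, 0.019, 0.031, -0.9], [-0.134, 0.415, 0, 0.076, 0.024, 0.035, -0.9], [-0.16, 0.498, 0, 0.092, 0.03, 0.037, -0.9], [-0.187, 0.582, 0, 0.109, 0.035, 0.038, -0.9], [-0.187, 0.582, 0, 0.109, 0.035, 0.038, -0.9]]]}}

```text
clock: 11.2
position: [0.6857, -0.0475, 0.2102]
tcp_rot: [-1.591, -2.184, 0.688]
force: [-1.0, -0.5, 8.8]
opening: 0.0117
grasp_force: 25.8
```

```bash
python3 - <<'E'
from h import *
c=shot("side","s6.png"); w=shot("wrist","w6.png")
s=env.read_state();print(s["clock"],s["position"],s["tcp_rot"],s["opening"],s["qpos"],s["force"],s["moment"],s["grasp_force"])
a=cv2.resize(c["image"][130:310,200:360],(500,562)); b=cv2.resize(w["image"],(300,225)); b=cv2.copyMakeBorder(b,0,337,0,0,0)
cv2.imwrite("pics/c6.png",np.hstack([a,b])[:,:,::-1])
E
```

```text
11.3 [ 0.68509073 -0.04771013  0.21013618] [-1.59183809 -2.18508488  0.68612874] 0.01149650409997882 [-0.13449813  0.64071094  1.24821929 -0.25749447  1.80427062 -0.43470788] [-0.5054383 -1.2829017  8.1730839] [-0.25338044  0.53789669 -0.00850484] 25.80367684364319
```

View pics/c6.png

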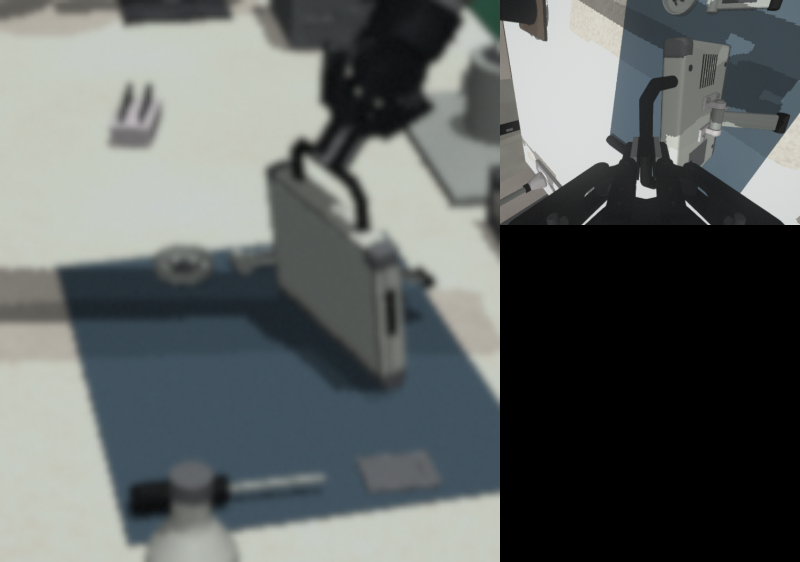

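The side view shows the monitor close to upright on its lower edge, held by the handle, with the leg open on the far side. Next I'll measure the tilt numerically from its near-vertical edges.

```bash
python3 - <<'E'
from h import *
from scipy.spatial.transform import Rotation as R
s=env.read_state(); r=R.from_rotvec(s["tcp_rot"]).as_matrix(); print("toolz",r[:,2],"bar",s["position"]+.0147*r[:,2])
x=np.array([-.952,-.306,0]); ax=np.array([-.306,.952,0])
c=load("s6"); g=cv2.cvtColor(c["image"],cv2.COLOR_RGB2GRAY); roi=g[130:310,200:360]
roi=cv2.resize(roi,None,fx=3,fy=3,interpolation=cv2.INTER_CUBIC)
L=cv2.createLineSegmentDetector().detect(roi)[0][:,0]
for l in L:
    a=l[:2]/3+[200,130];b=l[2:]/3+[200,130]
    n=np.linalg.norm(a-b)
    if n>14 and abs(a[0]-b[0])<.35*abs(a[1]-b[1]) and 280<a[0]<340 and a[1]>170:
        if a[1]<b[1]: a,b=b,a  # a lower
        # plane through camera & line; monitor x direction lies in plane and perp to ax
        o,d1=ray(c,*a); _,d2=ray(c,*b); nn=np.cross(d1,d2); v=np.cross(nn,ax); v/=np.linalg.norm(v); v*=np.sign(v[2])
        print(a.round(1),b.round(1),"phi from vertical(deg, + = short of upright)",round(np.degrees(np.arctan2(v@x,v[2])),2))
E
```

```text
toolz [-0.54260401 -0.17658454 -0.82121787] bar [ 0.67711445 -0.05030592  0.19806428]
[319.  203.3] [314.7 186.2] phi from vertical(deg, + = short of upright) 16.69
[287.3 207. ] [284.6 183.4] phi from vertical(deg, + = short of upright) 7.76
[323.9 236.8] [322.9 222.3] phi from vertical(deg, + = short of upright) 7.32
[322.  248.1] [319.9 218.1] phi from vertical(deg, + = short of upright) 7.45
```

Call:
{"method": "step_arm", "body": {"motion": [[[-0.01, 0.031, 0, 0.006, 0.002, 0, -0.9], [-0.02, 0.061, 0, 0.012, 0.004, 0.001, -0.9], [-0.03, 0.092, 0, 0.019, 0.006, 0.001, -0.9], [-0.04, 0.123, 0, 0.025, 0.008, 0, -0.9], [-0.04, 0.123, 0, 0.025, 0.008, 0, -0.9], [-0.04, 0.123, 0, 0.025, 0.008, 0, -0.9]]], "newtons": 40}}

```text
clock: 12.05
position: [0.7097, -0.0398, 0.2099]
tcp_rot: [-1.527, -2.096, 0.809]
force: [1.5, -0.6, 7.1]
opening: 0.0105
grasp_force: 42.2
```

```bash
cat > tilt.py <<'E'
from h import *
import sys
from scipy.spatial.transform import Rotation as R
s=env.read_state(); r=R.from_rotvec(s["tcp_rot"]).as_matrix(); bar=s["position"]+.0147*r[:,2]; print(s["clock"],"toolz",r[:,2],"bar",bar,s["force"],s["grasp_force"],s["opening"])
x=np.array([-.952,-.306,0]); ax=np.array([-.306,.952,0])
c=shot("side",sys.argv[1]+".png"); g=cv2.cvtColor(c["image"],cv2.COLOR_RGB2GRAY)[130:310,200:370]
g=cv2.resize(g,None,fx=3,fy=3,interpolation=cv2.INTER_CUBIC)
for l in cv2.createLineSegmentDetector().detect(g)[0][:,0]:
    a=l[:2]/3+[200,130];b=l[2:]/3+[200,130]
    if np.linalg.norm(a-b)>14 and abs(a[0]-b[0])<.35*abs(a[1]-b[1]) and 280<a[0]<350 and a[1]>170:
        if a[1]<b[1]: a,b=b,a
        nn=np.cross(ray(c,*a)[1],ray(c,*b)[1]); v=np.cross(nn,ax); v*=np.sign(v[2])
        print(a.round(1),b.round(1),round(np.degrees(np.arctan2(v@x,v[2])),2))
E
python3 tilt.py s7
```

```text
12.05 toolz [-0.6382127  -0.20748878 -0.74137234] bar [ 0.70036723 -0.04289541  0.19902229] [ 1.46381929 -0.60917482  7.06758297] 42.20873415470123 0.010545371579660616
[289.4 206.9] [289.8 181.1] 0.53
[326.3 236.9] [327.1 221.9] 0.86
[323.  247.3] [324.8 216. ] 0.41
```

Call:
{"method": "step_arm", "body": {"motion": [[[0, 0, 0, 0, 0, -0.002, -0.9], [0, 0, 0, 0, 0, -0.002, -0.9], [0, 0, 0, 0, 0, -0.002, -0.9], [0, 0, 0, 0, 0, -0.002, -0.9]]]}}

```text
clock: 12.6
position: [0.7097, -0.0399, 0.2099]
tcp_rot: [-1.528, -2.095, 0.81]
force: [0.4, -0.4, 10.1]
opening: 0.0107
grasp_force: 42.5
```

```bash
python3 tilt.py s8; python3 - <<'E'
from h import *
# compare bystanders before/after
a=load("side0")["image"].astype(int);b=load("s8")["image"].astype(int)
m=(np.abs(a-b).max(2)>40)
for n,(u,v) in dict(driver=(272,287),cover=(327,281),bottle=(262,320),jar=(321,335),dish=(258,214),spare=(288,211),block=(243,166)).items(): print(n,m[v-8:v+8,u-14:u+14].sum())
E
```

```text
12.6 toolz [-0.63829712 -0.20774423 -0.74122812] bar [ 0.70027001 -0.04295662  0.19900622] [ 0.40200936 -0.36629323 10.10568402] 42.46548593044281 0.010705175307117443
[289.4 206.9] [289.8 181.1] 0.66
[326.2 236.5] [327.  221.9] 0.82
[323.  247.7] [324.8 216. ] 0.5
driver 0
cover 0
bottle 0
jar 0
dish 48
spare 122
block 0
```

The edge is firmly on the mat: pressing down 2 mm raised the force while the pose stayed put. The monitor is upright within 1°. Handing in.

```bash
python3 -c "
from h import *
print(workorder.sign_off())"
```

```text
the job is handed in; nothing more can be done
None
```

I handed the job in at 12.6 s, with no verdict returned: the leg was flipped open to its stop, and the monitor stands within about 1° of upright on its lower edge, held by the handle at about 42 N and pressed onto the mat.

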